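# Load the emergency kit slide and click it home

### The job

A saline bottle has been left standing in the lane of the emergency kit slide: first lift it out and stand it upright in the empty maroon tray. Then set the white kit case down flat inside the sliding carriage, and after that push the loaded carriage along its lane towards the dock until its spring detent clicks and holds it fully home. Set things down rather than dropping them, do not knock the bottle over, and leave everything else on the counter where it is.

Things in the scene. Friction and masses are not known exactly. Their poses are not given: they have to be found in the camera images.
- slide: Fixed kit slide: 200 x 290 mm steel base plate, 12 mm thick. Origin: centre of its underside. The lane runs along its y between rails (inner faces x = -72 and 72 mm, tops 30 mm up). The grey dock head, 168 mm wide, 64 mm high, closes the +y end, its face at y = 116 mm; the brass detent roller is in a housing 52 mm high on the +x rail at y = 77 mm. The -y end is open
- carriage (a joint): How far the carriage has slid to the dock (slide's +y), m: 0 at the open end, 0.150 at the stop, fully home. The sprung roller resists from about 0.130 (about 8 N with friction) to 0.142, then snaps the carriage on to 0.150 and holds it; let go before that it is pushed back to about 0.12
- cradle (a point): Centre of the carriage's floor, 19 mm above the counter, on the lane's centre line; axes as the slide's. The carriage is an open steel cradle, inside 118 mm (x) by 78 mm (y), walls 5 mm thick, their tops 44 mm above the counter. It lies at slide y = -85 mm + joint value
- push_plate (a point): Middle of the top edge of the carriage's upright push plate, 105 mm above the counter, 48 mm behind (-y of) the cradle's centre. The plate is 80 mm wide (x), 8 mm thick (y) and stands free behind from 14 mm up; push on its rear (-y) face or pinch it
- bottle: The saline bottle in the lane: pale plastic, round, 58 mm diameter, straight sides up to 120 mm, then shoulder and grey cap to 145 mm; about 0.3 kg. Origin: centre of its underside, z up its axis. It stands on the slide's base plate between carriage and dock
- kit: The kit case: white box 104 mm (x) by 64 mm (y) by 45 mm high, with a white grip rib on top: 20 mm thick (x), 50 mm long (y), from 45 to 80 mm above the underside, centred. About 0.4 kg. Origin: centre of its underside. It fits the cradle with its x along the slide's x, either way round
- tray: Empty maroon tray, fixed to the counter, 170 mm (x) by 150 mm (y) outside, walls 5 mm thick and 45 mm high, inner floor 5 mm above the counter. Origin: centre of its underside. It and the kit case may each be on either side of the slide
- bottle2: A second bottle of the same make, beyond the slide, not in the lane. Leave it. Origin: centre of its underside
- vial: Small bottle 42 mm diameter, 100 mm high. Leave it. Origin: centre of its underside
- jar: Wide white jar 72 mm diameter, 85 mm high. Leave it. Origin: centre of its underside
- dish: Steel bowl 100 mm diameter, 45 mm high. Leave it. Origin: centre of its underside
- tape: Roll of tape lying flat, 76 mm outside, 22 mm high. Leave it. Origin: centre of its underside
- thermometer: White thermometer 22 x 120 x 16 mm lying flat. Leave it. Origin: centre of its underside
Mind the look-alikes: they are no part of the job. What is shaped like the bottle but blue is not meant.

How it is judged:
On the way, in this order (a step that is already met when the one before it is completed fails the run):
1. the bottle stands upright in the tray, let go (x of bottle in the frame of tray between -0.055 and 0.055 m and y of bottle in the frame of tray between -0.045 and 0.045 m and z of bottle in the frame of tray below 0.012 m and angle between bottle's own z axis and vertical below 0.12 rad and contact force between the fingers and bottle below 0.3 N), for 0.2 s.
2. the kit case sits flat in the carriage's cradle, let go (x of kit in the frame of cradle between -0.012 and 0.012 m and y of kit in the frame of cradle between -0.012 and 0.012 m and z of kit in the frame of cradle between -0.006 and 0.006 m and angle between kit's own z axis and vertical below 0.1 rad and contact force between the fingers and kit below 0.3 N), for 0.2 s.
3. the carriage, with the kit in it, is past the detent and fully home (value of joint carriage above 0.1455 m and x of kit in the frame of cradle between -0.012 and 0.012 m and y of kit in the frame of cradle between -0.012 and 0.012 m and z of kit in the frame of cradle between -0.006 and 0.006 m and angle between kit's own z axis and vertical below 0.1 rad), for 0.3 s.
At the end, for the whole second after the job is handed in: The bottle stands upright (within 0.12 rad) on the tray floor, the kit lies flat in the cradle (12 mm of its centre, 6 mm of its floor), the carriage is held home (joint above 0.1455 m), bottle and kit at rest, the other things within 40 mm of their starts (all of step 3 and x of bottle in the frame of tray between -0.055 and 0.055 m and y of bottle in the frame of tray between -0.045 and 0.045 m and z of bottle in the frame of tray below 0.012 m and angle between bottle's own z axis and vertical below 0.12 rad and linear speed of each of bottle, kit below 0.03 m/s); the robot touches nothing.
It fails at once if the bottle is knocked over (angle between bottle's own z axis and vertical above 0.8 rad).
It fails at once if the kit case is let go in the air (its underside over 50 mm above the counter) (height (world z) of kit above 0.05 m and contact force between the fingers and kit below 0.3 N).
It fails at once if the bottle is let go in the air (its underside over 50 mm above the counter) (height (world z) of bottle above 0.05 m and contact force between the fingers and bottle below 0.3 N).
It fails at once if another thing on the counter is moved more than 40 mm (distance of any of bottle2, vial, jar, dish, tape, thermometer from where it was at the start of the episode above 0.04 m).
It also fails if it takes over 64 s, if anything falls off the work surface, if the arm or the gripper's body presses on something with over 40 N, if the wrist force passes 120 N, or if a joint passes its speed limit or range.

### The arm

A 6-joint arm with a two-finger parallel gripper is mounted at the origin on the work surface. World frame = base frame: x ahead of the robot, y to its left, z up, the work surface at z = 0. Lengths are in m, angles in rad, forces in N, time in s.
With the tool pointing down it reaches from about 0.375 to 0.975 m from the base axis. Payload 3.8 kg.
Tool frame: the origin (TCP) lies midway between the tips of the shut fingers; the grasp point (between the pads) lies 19 mm behind it; z points along the fingers, x is the direction in which the jaws open and shut, and the axes are right-handed (so a half turn about z gives the same grasp; the last joint's range is limited). The gripper opens to 88 mm and grips with 3 to 60 N. Pads are 18 mm wide; open, the fingers measure 123 mm over their backs; the gripper's body (75 mm by 187 mm) begins 45 mm behind the grasp point.
Start: joints at [-1.322, 0.264, 1.604, -0, 1.274, -0.037], TCP at [0.19, -0.648, 0.239] pointing down, gripper open.
Joint ranges: [-2.63, 2.63], [-0.94, 2.18], [0.31, 2.57], [-1.31, 4.45], [0, 2.66], [-2.55, 2.55]. Speed limits (rad/s): [2.57, 2.57, 3.14, 3.14, 3.14, 3.14].

### API

Orientations are given as a 3x3 rotation matrix whose columns are the frame's x, y, z axes.
In Python, from bench import env gives the robot as it stands. The module is installed in compiled form; this text tells all that it offers.
- The arm moves only by the shell command python3 -m pendant 'ROWS' [FORCE]. ROWS is text: rows parted by semicolons, each of 7 numbers parted by spaces: the turn, a rotation vector about the world's x, y, z in rad, then the shift along the world's x, y, z in mm, then the finger opening in mm, from 0 to 88.1. In form: wx wy wz dx dy dz jaw; .... A call has 1 to 10 rows; each row is the pose to reach, as a shift and turn from the pose commanded when the call began; what a row does not reach only later rows make up. A row lasts 1/10 s, in which the tool goes at most 50 mm and 8.59 degrees, less where a joint would pass 70% of its speed; a pose out of reach is approached as far as the arm can. A call with a gripper value outside its range is refused whole. The fingers move at their own pace and stop on an object; FORCE is the grip in N (left out, the last holds). Time passes only in rows, so rows that repeat a pose let the fingers close. It gives the time, the measured TCP pose, the force and the opening at its end, in the units of the state.
- env.get_state(): the state, without advancing time (a new reading comes with each control period).
- env.grab_frame(name): name is "scene" or "top"; returns a dict with "image" (384x512x3 uint8, red, green, blue), "depth" (384x512 float32, m along the optical axis (not along the pixel's ray), 0 where there is no reading), "fovy" (degrees; the focal length in pixels is half the picture's height over the tangent of half this angle, whatever the lens; pixels are square), "cx", "cy" (the principal point, pixels), "R" (3x3) and "t" (3): a world point X has camera coordinates R X + t. Camera axes: x right, y down, z forward; pixel columns grow to the right and rows downward; lengths in m; the calibration is good to about 2 mm. A picture is of the moment at which its call begins.
- env.hand_in(): hands the job in, once; it reports no verdict.
The state is a dict: "t": time; "joints": joint angles; "dq": joint speeds; "tau": joint torques, N m; "ee_pos": TCP position; "tcp_rot": TCP orientation; "ft_force": force on the tool from outside, world axes, zero at the start; "wrist_torque": the same for the moment, N m; "opening": finger opening in m.
Only numpy, scipy, OpenCV 4.12 (cv2) and the standard library are available. Lean on these libraries where they do the work, as an engineer would, in place of code of your own. Each camera call takes 0.05 s, during which the arm holds its last target. There are 200 camera calls.

## Working session

There is one attempt and no reset: what is moved stays moved. The work goes in short steps, Python scripts to look and compute and a shell command to move; the robot and the scene stay as the last step left them, time stands still between calls to the robot, and variables do not carry over. Pictures are saved under pics/ and viewed, about 8 in all and at most 12, crops included, and the job is handed in when it is done.

```bash
mkdir -p pics; cat > h.py <<'E'
from bench import env
import numpy as np, cv2
def grab(n,f=None):
    d=env.grab_frame(n)
    if f: cv2.imwrite('pics/'+f,d['image'][:,:,::-1])
    return d
def cloud(d):
    h,w=d['depth'].shape; f=h/2/np.tan(np.radians(d['fovy'])/2)
    u,v=np.meshgrid(np.arange(w),np.arange(h)); z=d['depth']
    P=np.stack([(u-d['cx'])/f*z,(v-d['cy'])/f*z,z],-1)
    return (P-d['t'])@d['R']
E
python3 - <<'E'
from h import *
for n in('top','scene'):
    d=grab(n,n+'1.png'); np.savez(n+'1.npz',P=cloud(d),im=d['image'],z=d['depth']); print(n,d['fovy'],-d['R'].T@d['t'],d['R'].round(3).tolist())
s=env.get_state(); print(s['ee_pos'],s['tcp_rot'],s['t'],s['opening'])
E
```

```text
top 46.178225178082954 [0.46612547 0.00383409 1.52537769] [[-0.029, -1.0, 0.009], [-0.997, 0.028, -0.073], [0.073, -0.011, -0.997]]
scene 46.990693386030856 [ 1.28709799 -0.43277286  1.172582  ] [[0.537, 0.844, -0.005], [0.659, -0.423, -0.622], [-0.527, 0.331, -0.783]]
[ 0.1901464  -0.64700884  0.23751795] [[ 2.81957203e-01 -9.59426839e-01 -5.24744209e-04]
 [-9.59424873e-01 -2.81957688e-01  1.94303598e-03]
 [-2.01215653e-03 -4.44003430e-05 -9.99997975e-01]] 0.1 0.0879803357351541
```

View pics/top1.png

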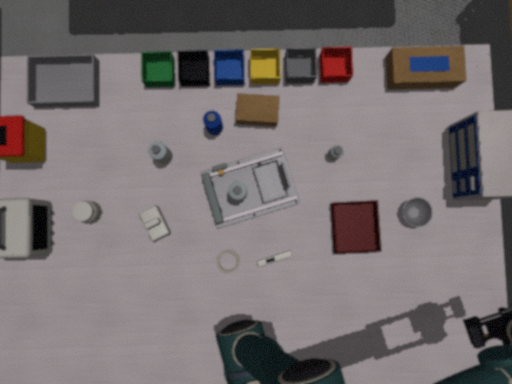

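View pics/scene1.png

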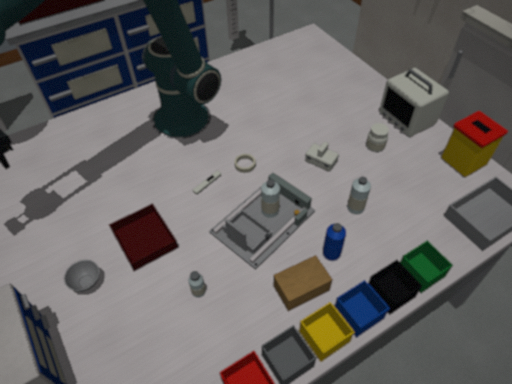

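Top view: slide at about (250,188), its dock to the left; the bottle is in the lane at (237,190), the kit at (154,223) and the tray at (356,227). I'll measure these from the depth cloud and look at an enlarged crop.

```bash
python3 - <<'E'
from h import *
D=np.load('top1.npz');P=D['P'];im=D['im']
print('counter z',np.median(P[280:300,150:200,2]))
def box(n,r,zl,zh):
    v0,v1,u0,u1=r; Q=P[v0:v1,u0:u1].reshape(-1,3); m=(Q[:,2]>zl)&(Q[:,2]<zh)&(np.abs(Q[:,0])<2);Q=Q[m]
    (c,s,a)=cv2.minAreaRect((Q[:,:2]*1000).astype(np.float32)); print(n,len(Q),np.round(c,1),np.round(s,1),round(a,1),'mean',(Q.mean(0)*1000).round(1),'zmax',Q[:,2].max().round(3))
box('bottle top',(165,215,222,255),.125,.16)
box('bottle side',(165,215,222,255),.11,.16)
box('kit top',(200,248,132,178),.035,.055)
box('kit rib',(200,248,132,178),.07,.09)
box('tray',(190,265,320,392),.03,.06)
box('dock',(150,230,195,228),.058,.07)
box('plate',(150,210,260,300),.085,.115)
box('slide',(140,235,190,305),.008,.2)
box('rails',(140,235,190,305),.024,.2)
box('bottle2',(135,170,145,175),.1,.16)
box('vial',(140,165,322,346),.06,.12)
box('jar',(195,230,70,102),.05,.1)
box('tape',(245,275,214,242),.012,.04)
box('therm',(245,270,252,297),.008,.04)
box('dish',(190,235,390,440),.02,.06)
c=cv2.resize(im[135:270,125:395],None,fx=2.95,fy=2.95,interpolation=cv2.INTER_CUBIC);cv2.imwrite('pics/crop1.png',c[:,:,::-1])
E
```

```text
counter z 0.0009964213054121625
bottle top 246 [579.4  39.5] [52.9 56.4] 88.5 mean [578.   39.2 140.4] zmax 0.16
bottle side 249 [579.4  39.5] [52.9 56.4] 88.5 mean [577.8  39.  140.1] zmax 0.16
kit top 520 [486.5 318. ] [103.9  67.6] 24.9 mean [486.1 315.6  45.3] zmax 0.055
kit rib 100 [485.6 317.7] [19.6 49. ] 25.8 mean [485.7 317.2  80.4] zmax 0.088
tray 407 [ 454.6 -347.3] [170.2 151.9] 1.4 mean [ 453.  -348.8   43.5] zmax 0.055
dock 381 [573.8 124.4] [ 67.9 186.7] 87.7 mean [562.6 124.4  64.4] zmax 0.07
plate 79 [ 628.6 -115.3] [78.6  9.2] 16.0 mean [ 628.9 -114.2  103.7] zmax 0.114
slide 5100 [600.2  10.3] [386.7 319.3] 88.3 mean [596.5   1.6  31.9] zmax 0.165
rails 1862 [604.1   3.7] [183.7 281.7] 15.4 mean [595.5  18.1  61.5] zmax 0.165
bottle2 280 [713.  288.5] [55.4 56.6] 22.1 mean [710.3 285.3 128.7] zmax 0.155
vial 134 [ 701.2 -285.4] [39.6 39.9] 23.2 mean [ 699.2 -282.5   87.9] zmax 0.109
jar 424 [530.1 534.4] [65.2 68.3] 50.8 mean [529.8 530.3  79.3] zmax 0.095
tape 171 [353.6  79.8] [73.1 72.8] 87.5 mean [352.9  79.6  22.2] zmax 0.03
therm 267 [355.7 -74.1] [137.2  63.3] 82.0 mean [357.2 -72.9  16.3] zmax 0.027
dish 380 [ 497.4 -550.7] [97.8 96.7] 52.5 mean [ 498.5 -561.4   35.6] zmax 0.053
```

View pics/crop1.png

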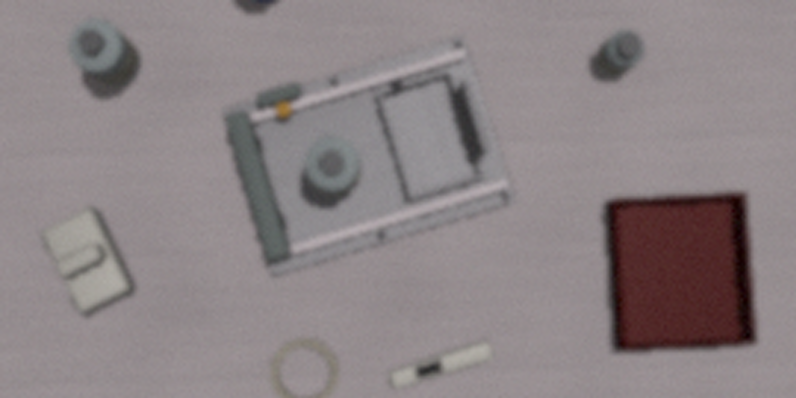

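```bash
python3 - <<'E'
from h import *
for n in('top','scene'):
    P=np.load(n+'1.npz')['P'].reshape(-1,3); P=P[np.isfinite(P).all(1)]
    def box(k,c,r,zl,zh,pr=True):
        Q=P[(np.hypot(P[:,0]-c[0],P[:,1]-c[1])<r)&(P[:,2]>zl)&(P[:,2]<zh)]
        if len(Q)<5: print(n,k,'none');return
        c,s,a=cv2.minAreaRect((Q[:,:2]*1000).astype(np.float32)); print(n,k,len(Q),np.round(c,1),np.round(s,1),round(a,1),'med',(np.median(Q,0)*1000).round(1))
    box('cap',(.579,.039),.05,.15,.165)
    box('kitrib',(.486,.317),.06,.074,.088)
    box('kittop',(.486,.317),.075,.040,.050)
    box('plate',(.629,-.115),.06,.096,.112)
    box('tray',(.455,-.347),.13,.038,.052)
    box('cradle',(.6156,-.0691),.085,.038,.050)
    # dock in slide frame
    a=np.radians(15.7);c,s=np.cos(a),np.sin(a);d=P-[.6156,-.0691,0]; S=np.c_[c*d[:,0]+s*d[:,1],-s*d[:,0]+c*d[:,1],P[:,2]]*1000
    Q=S[(abs(S[:,0])<110)&(S[:,1]>150)&(S[:,1]<260)&(S[:,2]>60)&(S[:,2]<68)]
    print(n,'dock in cradle frame',np.percentile(Q,[2,98],axis=0).round(1).tolist(),len(Q))
    Q=Q[:,:2].astype(np.float32);print(cv2.minAreaRect(Q))
    for zl,zh in((26,34),(9,16)):
        Q=S[(abs(S[:,0])<120)&(S[:,1]>-90)&(S[:,1]<240)&(S[:,2]>zl)&(S[:,2]<zh)]
        print('rails/base',zl,np.percentile(Q,[1,99],axis=0).round(1)[:,:2].tolist())
E
```

```text
top cap 56 [578.9  40.2] [24.5 21.7] 88.6 med [578.7  40.  158.7]
top kitrib 89 [485.9 318. ] [18.8 49. ] 25.4 med [485.9 318.9  81.3]
top kittop 437 [486.2 318. ] [103.3  67.2] 24.9 med [489.9 315.3  45.2]
top plate 69 [ 628.6 -115.3] [78.6  9.2] 16.0 med [ 628.1 -115.   105.4]
top tray 328 [ 454.5 -347.3] [170. 152.] 1.3 med [ 456.9 -350.9   45.1]
top cradle 185 [619.  -68.4] [133.3  88.5] 15.5 med [618.9 -70.9  44.8]
top dock in cradle frame [[-77.6, 188.6, 60.4], [82.0, 213.3, 67.9]] 308
((1.3850860595703125, 201.16184997558594), (25.914875030517578, 167.32920837402344), 89.6659927368164)
rails/base 26 [[-82.8, -65.1], [84.8, 187.8]]
rails/base 9 [[-98.2, -71.1], [100.4, 209.3]]
scene cap 55 [576.  37.] [23.  26.1] 85.4 med [577.1  36.9 157.2]
scene kitrib 64 [484.4 316.2] [19.7 52.9] 25.7 med [484.8 315.5  79.5]
scene kittop 295 [483.8 315.2] [101.8  71.7] 26.2 med [494.2 311.1  44.7]
scene plate 91 [ 626.9 -116.5] [79.   9.3] 15.3 med [ 629.9 -116.3  104.4]
scene tray 407 [ 450.8 -347.6] [176.7 150.5] 1.3 med [ 465.2 -348.8   44.5]
scene cradle 255 [616.9 -72.6] [138.3  98.9] 15.5 med [629.3 -55.9  43.8]
scene dock in cradle frame [[-80.6, 186.7, 60.3], [79.3, 213.4, 67.4]] 296
((-2.2588729858398438, 200.3422088623047), (28.615610122680664, 168.1591796875), 89.70398712158203)
rails/base 26 [[-86.6, -65.5], [96.0, 195.7]]
rails/base 9 [[-101.5, -72.2], [97.3, 205.0]]
```

```bash
r='' ; python3 -m pendant '0 0 0 195 343 12 88; 0 0 0 195 343 12 88; 0 0 0 195 343 12 88; 0 0 0 195 343 12 88; 0 0 0 195 343 12 88; 0 0 0 195 343 12 88; 0 0 0 195 343 12 88; 0 0 0 195 343 12 88; 0 0 0 195 343 12 88; 0 0 0 195 343 12 88' 40 && python3 -m pendant '0 0 0 193 343 10 88; 0 0 0 193 343 10 88; 0 0 0 193 343 10 88; 0 0 0 193 343 10 88; 0 0 0 193 343 10 88; 0 0 0 193 343 10 88; 0 0 0 193 343 10 88; 0 0 0 193 343 10 88; 0 0 0 193 343 10 88; 0 0 0 193 343 10 88'
```

```text
t: 1.1
ee_pos: [0.3855, -0.3038, 0.2505]
tcp_rot: [[0.285, -0.959, -0.0], [-0.959, -0.285, -0.0], [0.0, 0.001, -1.0]]
ft_force: [-1.0, -0.1, 0.4]
opening: 0.0882
t: 2.1
ee_pos: [0.5785, 0.0374, 0.2598]
tcp_rot: [[0.282, -0.959, -0.002], [-0.959, -0.282, -0.001], [0.0, 0.002, -1.0]]
ft_force: [0.7, -1.1, -0.7]
opening: 0.0878
```

```bash
python3 -m pendant '0 0 0 0 1 -40 88; 0 0 0 0 1 -80 88; 0 0 0 0 1 -110 88; 0 0 0 0 1 -135 88; 0 0 0 0 1 -150 88; 0 0 0 0 1 -160 88; 0 0 0 0 1 -160 88' && python3 -m pendant '0 0 0 0 0 0 66; 0 0 0 0 0 0 62; 0 0 0 0 0 0 54; 0 0 0 0 0 0 50; 0 0 0 0 0 0 50; 0 0 0 0 0 0 50; 0 0 0 0 0 0 50' 40
```

```text
t: 2.8
ee_pos: [0.5774, 0.0381, 0.0997]
tcp_rot: [[0.28, -0.96, -0.002], [-0.96, -0.28, -0.0], [-0.0, 0.002, -1.0]]
ft_force: [-0.7, -0.6, 0.0]
opening: 0.0879
t: 3.5
ee_pos: [0.579, 0.0399, 0.1018]
tcp_rot: [[0.282, -0.959, 0.002], [-0.959, -0.282, 0.001], [-0.0, -0.002, -1.0]]
ft_force: [-1.0, 2.4, 5.6]
opening: 0.0574
```

```bash
python3 -m pendant '0 0 0 0 0 10 50; 0 0 0 0 0 20 50; 0 0 0 0 0 20 50'; python3 - <<'E'
from h import *
d=grab('scene'); c=cv2.resize(d['image'][90:290,130:400],None,fx=2.9,fy=2.9,interpolation=cv2.INTER_CUBIC);cv2.imwrite('pics/lift.png',c[:,:,::-1])
E
```

```text
t: 3.8
ee_pos: [0.5792, 0.0392, 0.1222]
tcp_rot: [[0.282, -0.959, 0.002], [-0.959, -0.282, -0.0], [0.001, -0.002, -1.0]]
ft_force: [1.0, -0.5, -2.2]
opening: 0.0574
```

View pics/lift.png

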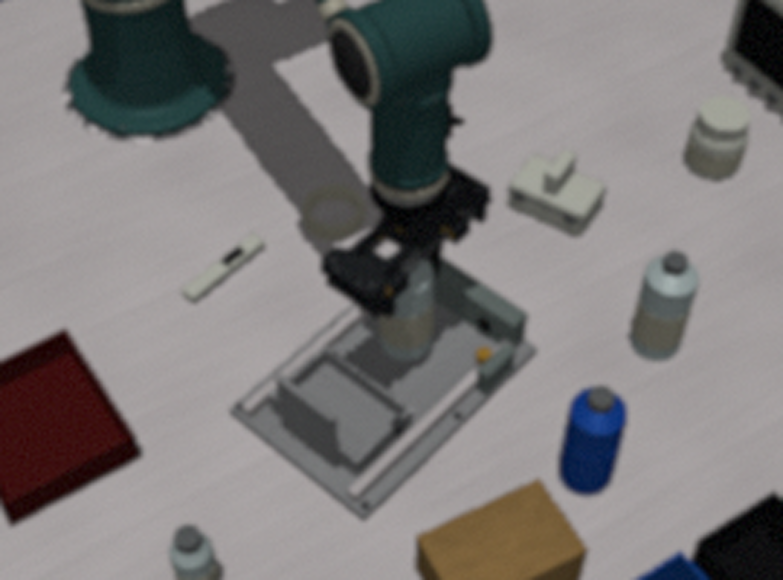

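The bottle (crop ~(405,310)) is held upright between the fingers, clear of the lane. Next I lift it and carry it to the tray.

```bash
python3 -m pendant '0 0 0 0 0 30 50; 0 0 0 0 0 65 50; 0 0 0 0 0 100 50; 0 0 0 -5 -15 108 50; 0 0 0 -14 -45 108 50; 0 0 0 -25 -80 108 50; 0 0 0 -38 -120 108 50; 0 0 0 -51 -160 108 50; 0 0 0 -64 -200 108 50; 0 0 0 -77 -240 108 50' && python3 -m pendant '0 0 0 -13 -40 0 50; 0 0 0 -26 -80 0 50; 0 0 0 -37 -115 0 50; 0 0 0 -45 -138 0 50; 0 0 0 -48 -147 0 50; 0 0 0 -48 -147 0 50; 0 0 0 -48 -147 0 50; 0 0 0 -48 -147 -20 50; 0 0 0 -48 -147 -50 50; 0 0 0 -48 -147 -80 50'; python3 - <<'E'
from h import *
d=grab('scene'); s=env.get_state();print(s['ee_pos'],s['ft_force'])
E
```

```text
t: 4.85
ee_pos: [0.4988, -0.2026, 0.2266]
tcp_rot: [[0.282, -0.959, -0.003], [-0.959, -0.282, 0.0], [-0.001, 0.003, -1.0]]
ft_force: [0.7, -0.9, -3.3]
opening: 0.0572
t: 5.85
ee_pos: [0.4544, -0.3463, 0.1485]
tcp_rot: [[0.284, -0.959, 0.002], [-0.959, -0.284, -0.001], [0.001, -0.001, -1.0]]
ft_force: [0.2, -0.1, -2.9]
opening: 0.0573
[ 0.4511189  -0.34365837  0.14212132] [-2.34473354  1.41729476 -7.49026394]
```

```bash
python3 -m pendant '0 0 0 0 0 -15 50; 0 0 0 0 0 -30 50; 0 0 0 0 0 -40 50; 0 0 0 0 0 -46 50; 0 0 0 0 0 -50 50; 0 0 0 0 0 -50 50; 0 0 0 0 0 -50 50' && python3 -m pendant '0 0 0 0 0 -1 50; 0 0 0 0 0 -2 50; 0 0 0 0 0 -3 50; 0 0 0 0 0 -3 50; 0 0 0 0 0 -3 50'
```

```text
t: 6.6
ee_pos: [0.4536, -0.348, 0.0993]
tcp_rot: [[0.282, -0.96, 0.001], [-0.96, -0.282, -0.001], [0.001, -0.001, -1.0]]
ft_force: [-0.7, 0.1, -2.1]
opening: 0.0574
t: 7.1
ee_pos: [0.4533, -0.3476, 0.0957]
tcp_rot: [[0.282, -0.959, -0.0], [-0.959, -0.282, 0.0], [-0.0, 0.0, -1.0]]
ft_force: [0.5, 0.5, -3.3]
opening: 0.0573
```

```bash
python3 -m pendant '0 0 0 0 0 -1 50; 0 0 0 0 0 -1 50; 0 0 0 0 0 -1 50' ; python3 -m pendant '0 0 0 0 0 -1 50; 0 0 0 0 0 -1 50; 0 0 0 0 0 -1 50';  python3 -m pendant '0 0 0 0 0 -1 50; 0 0 0 0 0 -1 50; 0 0 0 0 0 -1 50'
```

```text
t: 7.4
ee_pos: [0.4534, -0.3477, 0.0948]
tcp_rot: [[0.282, -0.959, 0.0], [-0.959, -0.282, -0.0], [0.0, -0.0, -1.0]]
ft_force: [0.1, -0.6, -2.0]
opening: 0.057
t: 7.7
ee_pos: [0.4537, -0.3477, 0.0947]
tcp_rot: [[0.282, -0.959, 0.001], [-0.959, -0.282, -0.0], [0.0, -0.001, -1.0]]
ft_force: [-1.7, 2.5, 5.9]
opening: 0.0574
t: 8.0
ee_pos: [0.4539, -0.3477, 0.0947]
tcp_rot: [[0.282, -0.959, 0.001], [-0.959, -0.282, -0.0], [0.0, -0.001, -1.0]]
ft_force: [-3.0, 4.4, 10.8]
opening: 0.0573
```

The force reading shows it on the tray floor. I release and rise.

```bash
python3 -m pendant '0 0 0 0 0 1 50; 0 0 0 0 0 1 60; 0 0 0 0 0 1 70; 0 0 0 0 0 1 80; 0 0 0 0 0 1 88; 0 0 0 0 0 1 88; 0 0 0 0 0 1 88; 0 0 0 0 0 1 88' && python3 -m pendant '0 0 0 0 0 15 88; 0 0 0 0 0 40 88; 0 0 0 0 0 70 88; 0 0 0 0 0 105 88; 0 0 0 0 0 145 88; 0 0 0 0 0 155 88; 0 0 0 0 0 155 88'; python3 - <<'E'
from h import *
P=cloud(grab('scene')).reshape(-1,3)
for zl,zh in((.06,.11),(.135,.16)):
    Q=P[(np.hypot(P[:,0]-.4535,P[:,1]+.3475)<.05)&(P[:,2]>zl)&(P[:,2]<zh)];print(len(Q),np.median(Q,0),Q[:,2].max())
s=env.get_state();print(s['ee_pos'])
E
```

```text
t: 8.8
ee_pos: [0.4533, -0.3477, 0.0936]
tcp_rot: [[0.282, -0.959, -0.0], [-0.959, -0.282, 0.0], [-0.0, 0.0, -1.0]]
ft_force: [0.2, 0.2, 0.2]
opening: 0.0879
t: 9.5
ee_pos: [0.4547, -0.3487, 0.2524]
tcp_rot: [[0.282, -0.959, 0.005], [-0.959, -0.282, -0.004], [0.005, -0.004, -1.0]]
ft_force: [0.0, -0.4, -1.0]
opening: 0.0881
213 [ 0.47449109 -0.35201347  0.08362205] 0.10996788530813854
88 [ 0.45488644 -0.3495311   0.14892718] 0.15655380807405778
[ 0.45359121 -0.34786198  0.24979062]
```

```bash
python3 -m pendant '0 0 0.865 16 332 0 88; 0 0 0.865 16 332 0 88; 0 0 0.865 16 332 0 88; 0 0 0.865 16 332 0 88; 0 0 0.865 16 332 0 88; 0 0 0.865 16 332 0 88; 0 0 0.865 16 332 0 88; 0 0 0.865 16 332 0 88; 0 0 0.865 16 332 0 88; 0 0 0.865 16 332 0 88' && python3 -m pendant '0 0 0.865 16 332 0 88; 0 0 0.865 16 332 0 88; 0 0 0.865 16 332 0 88; 0 0 0.865 16 332 0 88; 0 0 0.865 16 332 0 88; 0 0 0.865 16 332 0 88; 0 0 0.865 16 332 0 88; 0 0 0.865 16 332 0 88; 0 0 0.865 16 332 0 88; 0 0 0.865 16 332 0 88';python3 - <<'E'
from h import *
s=env.get_state();R=s['tcp_rot'];print(s['ee_pos'],np.degrees(np.arctan2(R[1][0],R[0][0])),s['joints'])
E
```

```text
t: 10.55
ee_pos: [0.4686, -0.0163, 0.2474]
tcp_rot: [[0.913, -0.408, -0.002], [-0.408, -0.913, -0.0], [-0.002, 0.001, -1.0]]
ft_force: [0.1, -0.2, 0.1]
opening: 0.0881
t: 11.55
ee_pos: [0.4857, 0.3145, 0.2481]
tcp_rot: [[0.904, 0.429, -0.001], [0.429, -0.904, -0.001], [-0.001, 0.001, -1.0]]
ft_force: [0.2, -0.2, 0.8]
opening: 0.0878
[0.48568717 0.31448393 0.24813794] 25.372503642742295 [ 5.31921049e-01  7.75781628e-02  1.80283031e+00 -6.24802602e-04
  1.26249758e+00  8.92768556e-02]
```

```bash
python3 -m pendant '0 0 0 0 2 -45 88; 0 0 0 0 2 -90 88; 0 0 0 0 2 -130 88; 0 0 0 0 2 -160 88; 0 0 0 0 2 -180 88; 0 0 0 0 2 -192 88; 0 0 0 0 2 -196 88; 0 0 0 0 2 -196 88' && python3 -m pendant '0 0 0 0 0 0 50; 0 0 0 0 0 0 30; 0 0 0 0 0 0 22; 0 0 0 0 0 0 16; 0 0 0 0 0 0 12; 0 0 0 0 0 0 12; 0 0 0 0 0 0 12; 0 0 0 0 0 0 12; 0 0 0 0 0 0 12' 45 && python3 -m pendant '0 0 0 0 0 10 12; 0 0 0 0 0 20 12; 0 0 0 0 0 25 12; 0 0 0 0 0 25 12'; python3 - <<'E'
from h import *
d=grab('scene'); c=cv2.resize(d['image'][90:240,200:420],None,fx=3,fy=3,interpolation=cv2.INTER_CUBIC);cv2.imwrite('pics/kit.png',c[:,:,::-1])
E
```

```text
t: 12.35
ee_pos: [0.4858, 0.3177, 0.053]
tcp_rot: [[0.903, 0.429, 0.0], [0.429, -0.903, 0.0], [0.0, 0.0, -1.0]]
ft_force: [0.2, -0.4, 0.5]
opening: 0.088
t: 13.25
ee_pos: [0.485, 0.3182, 0.0526]
tcp_rot: [[0.903, 0.43, -0.001], [0.43, -0.903, -0.0], [-0.001, 0.0, -1.0]]
ft_force: [0.6, 0.7, 2.0]
opening: 0.0196
t: 13.65
ee_pos: [0.4862, 0.3189, 0.0792]
tcp_rot: [[0.903, 0.43, 0.002], [0.43, -0.903, 0.001], [0.003, -0.0, -1.0]]
ft_force: [-0.2, -0.4, -3.2]
opening: 0.0193
```

View pics/kit.png

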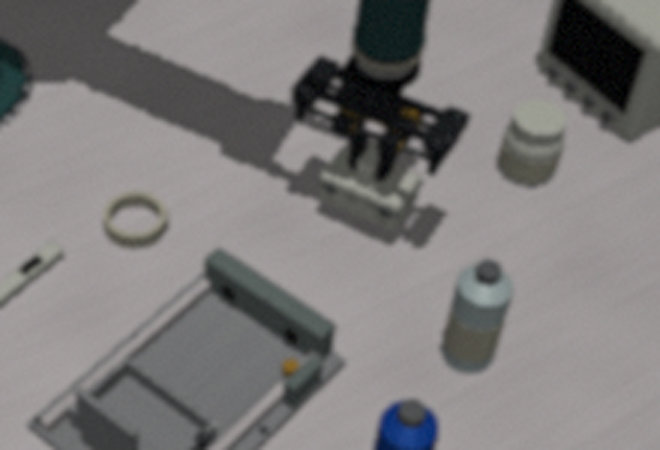

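```bash
python3 -m pendant '0 0 0 0 0 30 12; 0 0 0 0 0 65 12; 0 0 0 0 0 100 12; 0 0 -0.02 5 -15 120 12; 0 0 -0.04 15 -45 120 12; 0 0 -0.06 27 -80 120 12; 0 0 -0.08 40 -120 120 12; 0 0 -0.1 53 -160 120 12; 0 0 -0.12 66 -200 120 12; 0 0 -0.12 79 -240 120 12' && python3 -m pendant '0 0 -0.02 13 -40 0 12; 0 0 -0.04 25 -75 0 12; 0 0 -0.049 36 -110 0 12; 0 0 -0.049 44 -133 0 12; 0 0 -0.049 49 -147 0 12; 0 0 -0.049 49 -147 0 12; 0 0 -0.049 49 -147 0 12; 0 0 -0.049 49 -147 0 12'; python3 - <<'E'
from h import *
d=grab('scene'); c=cv2.resize(d['image'][120:290,170:370],None,fx=3.2,fy=3.2,interpolation=cv2.INTER_CUBIC);cv2.imwrite('pics/over.png',c[:,:,::-1])
s=env.get_state();R=s['tcp_rot'];print(s['ee_pos'],np.degrees(np.arctan2(R[1][0],R[0][0])))
P=cloud(d).reshape(-1,3)
Q=P[(np.hypot(P[:,0]-.6153,P[:,1]+.0695)<.075)&(P[:,2]>.158)&(P[:,2]<.2)]
print(np.histogram(Q[:,2],20))
E
```

```text
t: 14.7
ee_pos: [0.5641, 0.0767, 0.1972]
tcp_rot: [[0.948, 0.319, -0.001], [0.319, -0.948, -0.0], [-0.001, -0.0, -1.0]]
ft_force: [1.2, -0.1, -3.9]
opening: 0.0199
t: 15.5
ee_pos: [0.6128, -0.0673, 0.1974]
tcp_rot: [[0.962, 0.274, -0.001], [0.274, -0.962, 0.001], [-0.001, -0.001, -1.0]]
ft_force: [-0.2, 0.1, -4.2]
opening: 0.02
[ 0.61285307 -0.06722883  0.19752527] 15.895701763659867
(array([ 12,  13,  21,  15,  16,  15,  16,  14,  21,  19,  19,  20,  18,
        47,  78, 113,  78,  22,   3,   6]), array([0.1580397 , 0.16010214, 0.16216457, 0.16422701, 0.16628944,
       0.16835188, 0.17041432, 0.17247675, 0.17453919, 0.17660162,
       0.17866406, 0.1807265 , 0.18278893, 0.18485137, 0.1869138 ,
       0.18897624, 0.19103868, 0.19310111, 0.19516355, 0.19722598,
       0.19928842]))
```

```bash
python3 -m pendant '0 0 0 2 -1 -25 12; 0 0 0 2 -1 -50 12; 0 0 0 2 -1 -75 12; 0 0 0 2 -1 -90 12; 0 0 0 2 -1 -93 12; 0 0 0 2 -1 -93 12; 0 0 0 2 -1 -93 12'; python3 - <<'E'
from h import *
d=grab('scene'); c=cv2.resize(d['image'][150:280,200:330],None,fx=4.6,fy=4.6,interpolation=cv2.INTER_CUBIC);cv2.imwrite('pics/over.png',c[:,:,::-1])
s=env.get_state();R=s['tcp_rot'];print(s['ee_pos'])
P=cloud(d).reshape(-1,3)
a=np.radians(15.7);c,s=np.cos(a),np.sin(a);dd=P-[.6153,-.0695,0]; S=np.c_[c*dd[:,0]+s*dd[:,1],-s*dd[:,0]+c*dd[:,1],P[:,2]]*1000
for zl,zh in((92,101),(55,85),(101,110),(38,47)):
    Q=S[(abs(S[:,0])<75)&(abs(S[:,1])<60)&(S[:,2]>zl)&(S[:,2]<zh)]
    if len(Q)>5: print(zl,len(Q),np.percentile(Q[:,:2],[1,5,50,95,99],axis=0).round(1).tolist())
E
```

```text
t: 16.25
ee_pos: [0.6165, -0.0695, 0.1062]
tcp_rot: [[0.962, 0.273, 0.002], [0.273, -0.962, -0.0], [0.002, 0.001, -1.0]]
ft_force: [0.1, 0.3, -4.2]
opening: 0.0198
[ 0.61663569 -0.06969422  0.10650274]
92 289 [[-50.1, -52.0], [-44.8, -50.7], [16.7, -19.7], [49.9, 7.7], [51.9, 15.9]]
55 215 [[-40.8, -52.8], [-33.2, -52.1], [29.1, -33.0], [52.0, 17.3], [52.7, 26.2]]
101 122 [[-42.6, -52.7], [-39.0, -51.8], [7.8, -44.8], [41.4, 1.9], [50.2, 8.4]]
38 120 [[-67.5, -53.0], [-60.3, -52.0], [49.7, -35.5], [63.2, 41.1], [65.5, 45.1]]
```

View pics/over.png

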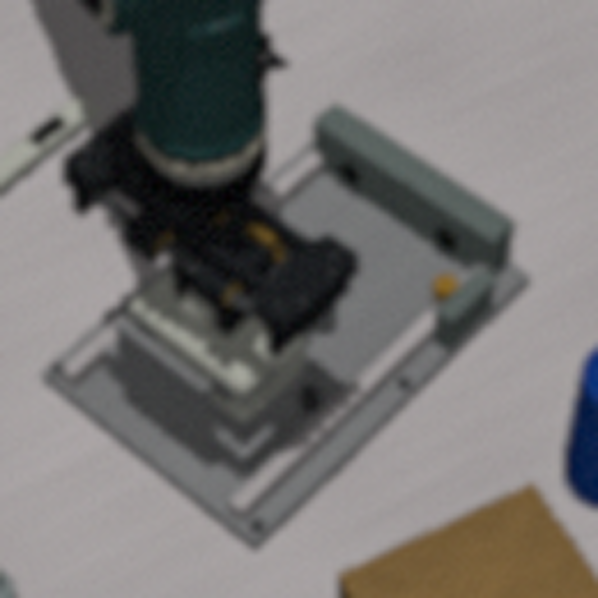

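Kit centred over the cradle to about 1 mm; lowering.

```bash
python3 -m pendant '0 0 0 -1 0 -10 12; 0 0 0 -1 0 -18 12; 0 0 0 -1 0 -25 12; 0 0 0 -1 0 -29 12; 0 0 0 -1 0 -31 12; 0 0 0 -1 0 -31 12; 0 0 0 -1 0 -31 12' && python3 -m pendant '0 0 0 0 0 -1 12; 0 0 0 0 0 -2 12; 0 0 0 0 0 -2 12; 0 0 0 0 0 -2 12';python3 -m pendant '0 0 0 0 0 -1 12; 0 0 0 0 0 -1 12; 0 0 0 0 0 -1 12'
```

```text
t: 17.0
ee_pos: [0.6145, -0.0696, 0.0738]
tcp_rot: [[0.962, 0.272, 0.0], [0.272, -0.962, -0.0], [0.0, 0.0, -1.0]]
ft_force: [-0.4, 0.0, -3.5]
opening: 0.0196
t: 17.4
ee_pos: [0.6143, -0.0696, 0.0718]
tcp_rot: [[0.962, 0.273, 0.0], [0.273, -0.962, -0.0], [0.0, 0.0, -1.0]]
ft_force: [-0.2, -0.1, -4.9]
opening: 0.0196
t: 17.7
ee_pos: [0.6145, -0.0697, 0.0716]
tcp_rot: [[0.962, 0.273, 0.0], [0.273, -0.962, -0.0], [0.0, 0.0, -1.0]]
ft_force: [-3.0, -0.4, 3.5]
opening: 0.0194
```

```bash
python3 -m pendant '0 0 0 0 0 0 20; 0 0 0 0 0 0 26; 0 0 0 0 0 0 40; 0 0 0 0 0 0 50; 0 0 0 0 0 0 50; 0 0 0 0 0 0 50' && python3 -m pendant '0 0 0 0 0 15 50; 0 0 0 0 0 40 50; 0 0 0 0 0 80 50; 0 0 0 0 0 120 50; 0 0 0 0 0 135 50; 0 0 0 0 0 135 50'; python3 - <<'E'
from h import *
s=env.get_state();print(s['ee_pos'])
P=cloud(grab('scene')).reshape(-1,3)
a=np.radians(15.7);c,s=np.cos(a),np.sin(a);dd=P-[.6153,-.0695,0]; S=np.c_[c*dd[:,0]+s*dd[:,1],-s*dd[:,0]+c*dd[:,1],P[:,2]]*1000
for zl,zh in((59,68),(92,103),(38,48)):
    Q=S[(abs(S[:,0])<75)&(S[:,1]>-42*(zl>50)-60*(zl<50))&(S[:,1]<60)&(S[:,2]>zl)&(S[:,2]<zh)]
    print(zl,len(Q),cv2.minAreaRect(Q[:,:2].astype(np.float32)),np.median(Q[:,2]))
E
```

```text
t: 18.3
ee_pos: [0.6143, -0.0696, 0.0705]
tcp_rot: [[0.962, 0.272, -0.0], [0.272, -0.962, 0.0], [-0.0, -0.0, -1.0]]
ft_force: [0.1, -0.1, 0.5]
opening: 0.0498
t: 18.9
ee_pos: [0.6166, -0.0699, 0.2101]
tcp_rot: [[0.962, 0.273, 0.007], [0.273, -0.962, -0.001], [0.007, 0.003, -1.0]]
ft_force: [0.4, 0.5, -0.1]
opening: 0.05
[ 0.61659101 -0.06993095  0.21007486]
59 364 ((-1.8193702697753906, 0.8985595703125), (104.15982055664062, 65.22040557861328), 0.05333290994167328) 63.924125007216304
92 95 ((-1.6048870086669922, -0.059352874755859375), (21.49764633178711, 49.24959182739258), 0.20055751502513885) 97.97462399975299
38 201 ((0.5149688720703125, -3.1883163452148438), (135.65623474121094, 98.1282730102539), 0.3166106045246124) 43.7596945090183
```

```bash
python3 -m pendant '0 0 0 11 -40 0 0; 0 0 0 22 -80 0 0; 0 0 0 22 -80 0 0; 0 0 0 22 -80 -40 0; 0 0 0 22 -80 -80 0; 0 0 0 22 -80 -115 0; 0 0 0 22 -80 -140 0; 0 0 0 22 -80 -147 0; 0 0 0 22 -80 -147 0; 0 0 0 22 -80 -147 0' 20; python3 - <<'E'
from h import *
d=grab('scene'); c=cv2.resize(d['image'][150:280,180:340],None,fx=4,fy=4,interpolation=cv2.INTER_CUBIC);cv2.imwrite('pics/push.png',c[:,:,::-1])
E
```

```text
t: 19.95
ee_pos: [0.6367, -0.1494, 0.0593]
tcp_rot: [[0.962, 0.273, 0.001], [0.273, -0.962, -0.0], [0.001, 0.0, -1.0]]
ft_force: [0.7, -0.0, 1.2]
opening: 0.0004
```

View pics/push.png

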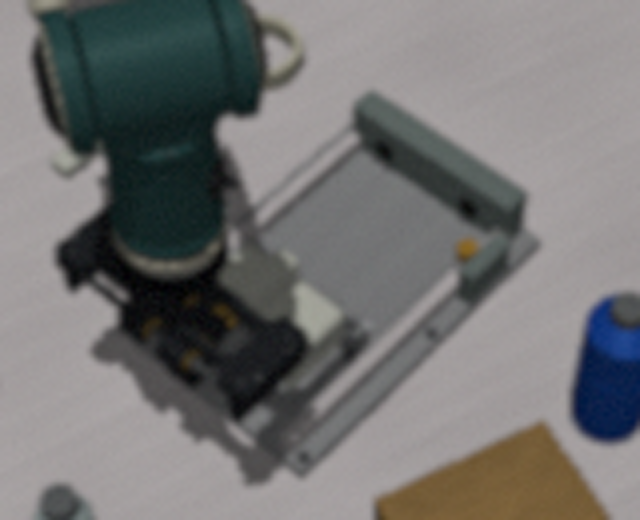

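Fingers are behind the plate (~(230,360)) with the kit seated. Pushing.

```bash
python3 -m pendant '0 0 0 -2.7 9.6 0 0; 0 0 0 -4.9 17.3 0 0; 0 0 0 -6.5 23.1 0 0; 0 0 0 -8.1 28.9 0 0; 0 0 0 -10.8 38.5 0 0; 0 0 0 -13.5 48.1 0 0; 0 0 0 -16.8 59.7 0 0; 0 0 0 -20 71.2 0 0; 0 0 0 -23.3 82.8 0 0; 0 0 0 -25.2 89.5 0 0' && python3 -m pendant '0 0 0 -2.2 7.7 0 0; 0 0 0 -4.3 15.4 0 0; 0 0 0 -6.5 23.1 0 0; 0 0 0 -8.7 30.8 0 0; 0 0 0 -9.7 34.7 0 0; 0 0 0 -9.7 34.7 0 0'; python3 - <<'E'
from h import *
P=cloud(grab('scene')).reshape(-1,3)
a=np.radians(15.7);c,s=np.cos(a),np.sin(a);dd=P-[.6153,-.0695,0]; S=np.c_[c*dd[:,0]+s*dd[:,1],-s*dd[:,0]+c*dd[:,1],P[:,2]]*1000
T=env.get_state()['ee_pos']-np.array([.6153,-.0695,0]);print('tcp slide y',1000*(-s*T[0]+c*T[1]),'x',1000*(c*T[0]+s*T[1]))
Q=S[(abs(S[:,0])<75)&(S[:,1]>20)&(S[:,1]<180)&(S[:,2]>59)&(S[:,2]<68)];print('kit top y',np.percentile(Q[:,1],[1,50,98]))
Q=S[(abs(S[:,0])<60)&(S[:,1]>20)&(S[:,1]<184)&(S[:,2]>39)&(S[:,2]<48)];print('wall y',np.percentile(Q[:,1],[1,50,98]))
E
```

```text
t: 21.0
ee_pos: [0.6103, -0.0586, 0.0584]
tcp_rot: [[0.962, 0.273, -0.001], [0.273, -0.962, 0.0], [-0.001, -0.001, -1.0]]
ft_force: [1.2, -1.2, 0.5]
opening: 0.0003
t: 21.6
ee_pos: [0.6007, -0.0246, 0.0584]
tcp_rot: [[0.962, 0.273, -0.001], [0.273, -0.962, 0.0], [-0.001, -0.001, -1.0]]
ft_force: [-0.0, 0.2, 0.8]
opening: 0.0004
tcp slide y 46.78568251090956 x -1.7348454971398835
kit top y [ 32.40358886  97.82335769 138.4685316 ]
wall y [ 54.92642235 101.74016352 165.60057606]
```

```bash
python3 -m pendant '0 0 0 -1.4 4.8 0 0; 0 0 0 -2.4 8.7 0 0; 0 0 0 -3 10.6 0 0; 0 0 0 -3.5 12.5 0 0; 0 0 0 -3.5 12.5 0 0' && python3 -m pendant '0 0 0 -0.5 1.9 0 0; 0 0 0 -1.1 3.9 0 0; 0 0 0 -1.1 3.9 0 0' &&  python3 -m pendant '0 0 0 -0.5 1.9 0 0; 0 0 0 -1.1 3.9 0 0; 0 0 0 -1.1 3.9 0 0'
```

```text
t: 22.15
ee_pos: [0.598, -0.0137, 0.0587]
tcp_rot: [[0.962, 0.273, 0.0], [0.273, -0.962, -0.002], [-0.0, 0.002, -1.0]]
ft_force: [0.6, -4.7, -1.4]
opening: 0.0004
t: 22.45
ee_pos: [0.5972, -0.0108, 0.0587]
tcp_rot: [[0.962, 0.273, 0.001], [0.273, -0.962, -0.003], [0.0, 0.003, -1.0]]
ft_force: [1.4, -8.3, -1.6]
opening: 0.0004
t: 22.75
ee_pos: [0.5959, -0.0062, 0.0587]
tcp_rot: [[0.962, 0.272, 0.0], [0.272, -0.962, -0.001], [0.0, 0.002, -1.0]]
ft_force: [0.2, -4.5, -1.0]
opening: 0.0005
```

```bash
python3 -m pendant '0 0 0 -0.5 1.9 0 0; 0 0 0 -0.8 2.9 0 0; 0 0 0 -0.8 2.9 0 0' &&  python3 -m pendant '0 0 0 -0.5 1.9 0 0; 0 0 0 -0.8 2.9 0 0; 0 0 0 -0.8 2.9 0 0'; python3 - <<'E'
from h import *
P=cloud(grab('scene')).reshape(-1,3)
a=np.radians(15.7);c,s=np.cos(a),np.sin(a);dd=P-[.6153,-.0695,0]; S=np.c_[c*dd[:,0]+s*dd[:,1],-s*dd[:,0]+c*dd[:,1],P[:,2]]*1000
T=env.get_state()['ee_pos']-np.array([.6153,-.0695,0]);print('tcp slide y',1000*(-s*T[0]+c*T[1]))
Q=S[(abs(S[:,0])<52)&(S[:,1]>60)&(S[:,1]<183)&(S[:,2]>59.5)&(S[:,2]<67)];print('kit top y',np.percentile(Q[:,1],[1,50,98]))
E
```

```text
t: 23.05
ee_pos: [0.5947, -0.0017, 0.0587]
tcp_rot: [[0.962, 0.272, -0.0], [0.272, -0.962, 0.001], [-0.0, -0.001, -1.0]]
ft_force: [-0.6, 0.1, 0.9]
opening: 0.0009
t: 23.35
ee_pos: [0.594, 0.0012, 0.0587]
tcp_rot: [[0.962, 0.273, -0.0], [0.273, -0.962, 0.0], [-0.0, -0.0, -1.0]]
ft_force: [-0.3, 0.7, 0.1]
opening: 0.0003
tcp slide y 73.64329794717284
kit top y [ 61.8175072  154.62853427 170.38945439]
```

The resistance rose to 8 N, then dropped to zero: the detent has snapped. I back off straight, rise and check.

```bash
python3 -m pendant '0 0 0 2.7 -9.6 0 0; 0 0 0 7 -25 0 0; 0 0 0 12 -43 0 0; 0 0 0 12 -43 0 0; 0 0 0 12 -43 40 0; 0 0 0 12 -43 80 0; 0 0 0 12 -43 130 0; 0 0 0 12 -43 170 0; 0 0 0 12 -43 170 0' && python3 -m pendant '0 0 0 -35 -40 0 0; 0 0 0 -70 -80 0 0; 0 0 0 -100 -120 0 0; 0 0 0 -130 -150 0 0; 0 0 0 -150 -170 0 0; 0 0 0 -150 -170 0 0; 0 0 0 -150 -170 0 0'; python3 - <<'E'
from h import *
d=grab('scene','final_s.png')
t=grab('top','final.png')
for n,dd in(('scene',d),('top',t)):
    P=cloud(dd).reshape(-1,3)
    a=np.radians(15.7);c,s=np.cos(a),np.sin(a);D=P-[.6153,-.0695,0]; S=np.c_[c*D[:,0]+s*D[:,1],-s*D[:,0]+c*D[:,1],P[:,2]]*1000
    Q=S[(abs(S[:,0])<60)&(S[:,1]>96)&(S[:,1]<183)&(S[:,2]>58)&(S[:,2]<68)]
    if len(Q)>9: print(n,'kit',cv2.minAreaRect(Q[:,:2].astype(np.float32)),np.median(Q[:,2]))
    Q=S[(abs(S[:,0])<60)&(S[:,1]>70)&(S[:,1]<110)&(S[:,2]>99)&(S[:,2]<112)]
    if len(Q)>9: print(n,'plate',cv2.minAreaRect(Q[:,:2].astype(np.float32)))
    Q=P[(np.hypot(P[:,0]-.4535,P[:,1]+.3475)<.05)&(P[:,2]>.135)&(P[:,2]<.16)]
    if len(Q)>9: print(n,'cap',np.median(Q,0))
print(env.get_state()['ee_pos'],env.get_state()['ft_force'])
cv2.imwrite('pics/both.png',np.vstack([cv2.resize(x['image'][a:b,e:f],(520,290)) for x,a,b,e,f in((d,120,330,80,460),(t,100,290,60,400))])[:,:,::-1])
E
```

```text
t: 24.3
ee_pos: [0.6105, -0.0433, 0.2371]
tcp_rot: [[0.962, 0.272, 0.014], [0.272, -0.962, -0.001], [0.013, 0.005, -1.0]]
ft_force: [0.3, 0.2, 0.8]
opening: 0.0001
t: 25.0
ee_pos: [0.4556, -0.2127, 0.2281]
tcp_rot: [[0.963, 0.27, -0.0], [0.27, -0.963, 0.001], [-0.0, -0.001, -1.0]]
ft_force: [0.5, 0.0, -0.3]
opening: 0.0001
scene kit ((-0.7541046142578125, 140.04177856445312), (64.57494354248047, 105.24604797363281), 87.47126770019531) 63.769583405274616
scene plate ((-1.2706489562988281, 89.89698028564453), (12.822441101074219, 80.87383270263672), 87.03540802001953)
scene cap [ 0.45485763 -0.34896167  0.14784128]
top kit ((1.9226455688476562, 140.09751892089844), (65.40798950195312, 104.41471099853516), 88.51298522949219) 64.11705596905753
top plate ((1.1774406433105469, 89.71056365966797), (7.6514410972595215, 78.22341918945312), 89.81085205078125)
[ 0.45652332 -0.21186357  0.22830508] [0.34552395 0.17201705 0.33645391]
```

View pics/both.png

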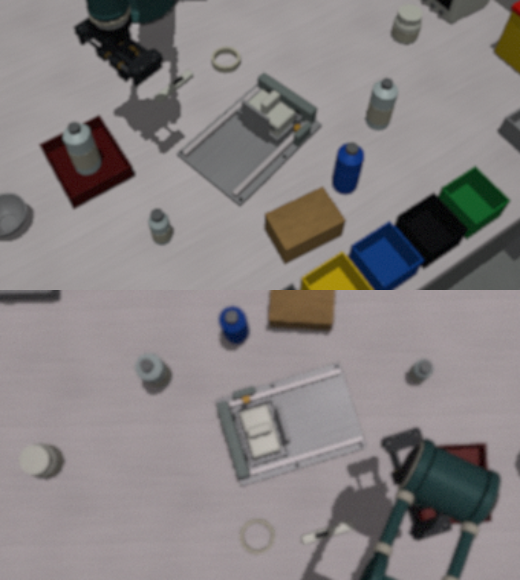

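```bash
python3 -c "
from bench import env
print(env.hand_in())"
```

```text
the job is handed in; nothing more can be done
None
```

The job is done and handed in at about 25 s of the 64 s allowed; `hand_in` gives no verdict.

- **Bottle:** it was lifted out of the lane and set down in the maroon tray on contact force. The last picture shows it upright. Its cap is within about 2 mm of the tray's measured centre.
- **Kit case:** it lies flat in the carriage. Its top measured 64 mm above the counter, as expected for a case on the cradle floor. Its centre is about 2 mm from the cradle's centre, against 12 mm allowed.
- **Carriage:** it was pushed through the detent. The force rose to about 8 N and then fell to zero. After I backed off, the push plate stood about 4 mm ahead of where the fingers had stopped, and it stayed there.
- **Everything else:** nothing else looks moved in the final pictures, judged by eye and not measured. The arm ended clear of everything.

**Disagreement:** the front wall of the carriage measures about 5 mm from the dock, while the given dimensions imply 7 mm. That is within the depth and calibration error. The carriage travelled only about 138 mm, so it seems to have started about 12 mm along its lane. I could not read the joint value directly, so "fully home" rests on the force drop, the jump ahead and the final position.

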